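# Find the weak spring plunger with the test weight

### The arm

A 7-joint arm with a two-finger parallel gripper is mounted at the origin on the work surface; the furniture and walls round the work are solid. World frame = base frame: x ahead of the robot, y to its left, z up, the work surface at z = 0. Lengths are in m, angles in degrees, forces in N, time in s.
With the tool pointing down it reaches from about 0.4 to 0.85 m from the base axis. Payload 6.9 kg.
Tool frame: the origin (TCP) lies between the finger pads; the fingertips stand arm.nose_length ahead of it and the grasp point (between the pads) lies 5 mm behind it (arm.nose_length is the distance from the TCP to the fingertips, in m); z points along the fingers, y is the direction in which the jaws open and shut (so a half turn about z gives the same grasp; the last joint's range is limited). The gripper opens to 85 mm and grips with 20 to 120 N. Pads are 22 mm wide; open, the fingers measure 114 mm over their backs; the gripper's body (76 mm by 85 mm) begins 54 mm behind the grasp point. The pads swing forward as they close: fully open they stand 13 mm farther back than shut.
Start: joints at [82.821, 29.078, -13.613, 85.955, 7.202, 65.827, -8.869], TCP at [0.143, -0.608, 0.206] pointing down, gripper open.
Joint ranges: [-176.47, 176.47], [-13.61, 117.27], [-81.72, 77.17], [0.22, 143.17], [-87.28, 267.28], [10, 112.55], [-165.47, 165.47]. Speed limits (degrees/s): [136.94, 136.94, 180, 180, 180, 180, 180].

### API

Orientations are given as [roll, pitch, yaw] about the fixed x, y, z axes, in that order (R = Rz(yaw) Ry(pitch) Rx(roll)).
In Python, from station import get_obs, imaging, arm gives the robot as it stands. The module is installed in compiled form; this text tells all that it offers.
- The arm moves only by the tool jog_arm, never from a script. Its argument "rows" is a list of rows, each a list of 7 numbers: the shift along the tool's x, y, z in m, then the turn, a rotation vector about the tool's x, y, z in rad, then the finger opening in m, from 0 to 0.0854. A call has 1 to 5 rows; each row is the pose to reach, as a shift and turn from the pose measured when the call began, along the tool's axes at that moment; what a row does not reach only later rows make up. A row lasts 1/10 s, in which the tool goes at most 50 mm and 8.59 degrees, less where a joint would pass 70% of its speed; a pose out of reach is approached as far as the arm can. A call with a gripper value outside its range is refused whole. The fingers move at their own pace and stop on an object; "newtons" is the grip in N (left out, the last holds). Time passes only in rows, so rows that repeat a pose let the fingers close. It gives the time, the measured TCP pose, the force and the opening at its end, in the units of the state.
- get_obs(): the state, without advancing time (a new reading comes with each control period).
- imaging.snapshot(name): name is "side" or "top" or "wrist"; returns a dict with "image" (400x640x3 uint8, red, green, blue), "fx", "fy", "cx", "cy" (pixels), "extrinsics" (4x4, takes a point from world to camera coordinates). Camera axes: x right, y down, z forward; pixel columns grow to the right and rows downward; lengths in m; the calibration is good to about 2 mm. A picture is of the moment at which its call begins. There is no depth.
- arm.job_done(): hands the job in, once; it reports no verdict.
The state is a dict: "t": time; "qpos": joint angles; "qd": joint speeds; "tau": joint torques, N m; "tool_pos": TCP position; "eef_rot": TCP orientation; "contact_force": force on the tool from outside, world axes, zero at the start; "ft_torque": the same for the moment, N m; "opening": finger opening in m.
Only numpy, scipy, OpenCV 4.12 (cv2) and the standard library are available. Lean on these libraries where they do the work, as an engineer would, in place of code of your own. Each camera call takes 0.05 s, during which the arm holds its last target.

### The job

One of the three spring plungers on the aluminium test rail has a weak spring: under the brass test weight its red cup sinks all the way down to its stop, while the two sound ones sink only about a third as far. Find the weak plunger and leave the weight standing upright in its cup, released, to mark that plunger for replacement; the weight may be tried in any cup, and only shows the spring once it is let go.

Things in the scene. Friction and masses are not known exactly. Their poses are not given: they have to be found in the camera images.
- weight (a point): loose brass test weight, 0.5 kg, upright: round foot 42 mm in diameter, 36 mm high, on it a coaxial round grip 28 mm in diameter, 40 mm high (76 mm in all). The point is on its axis, half-way up, 38 mm above its underside; z axis up. Take it by the grip, whose middle is 18 mm above this point.
- seat_1 (a point): fixed point: centre of the floor of the left cup (seen from the robot) while unloaded, 89 mm above the table. x axis across the rail, away from the robot; y axis along it, to the left. All three plungers look alike: dark housing on the 20 mm thick rail, 14 mm steel stem, 30 mm of it showing, red round cup 74 mm outside, 67 mm inside, rim 8 mm above its floor.
- seat_2 (a point): fixed point: centre of the floor of the middle cup (seen from the robot) while unloaded, 89 mm above the table. x axis across the rail, away from the robot; y axis along it, to the left. Cups are 95 mm apart; each moves only straight down, at most 26 mm, and springs back. Which place holds the weak plunger changes from run to run.
- seat_3 (a point): fixed point: centre of the floor of the right cup (seen from the robot) while unloaded, 89 mm above the table. x axis across the rail, away from the robot; y axis along it, to the left. Under the released weight a sound plunger sinks 5 to 11 mm (weight's point then 116 to 122 mm above the table), the weak one 26 mm (101 mm), within 0.5 s.
Not all that is in view belongs to the job. Of the things that look like the part that bears weight, the larger one is meant.

How it is judged:
By the outcome, as a careful person would: the job done as asked, in the order asked, and still so for the second after the job is handed in, with the robot touching nothing.
It also fails if it takes over 61 s, if anything falls off the work surface, if the arm or the gripper's body presses on something with over 40 N, if the wrist force passes 120 N, or if a joint passes its speed limit or range.

## Working session

There is one attempt and no reset: what is moved stays moved. The work goes in short steps, Python scripts to look and compute and a tool call to move; the robot and the scene stay as the last step left them, time stands still between calls to the robot, and variables do not carry over. Pictures are saved under pics/ and viewed, and the job is handed in when it is done.

Besides the shell and the picture viewer there is one more tool, called after "Emit:" by a JSON object that holds its "api" and its "payload", one argument or row to a line. jog_arm: Moves the arm, as the interface text tells. Its arguments: {"type":"object","properties":{"rows":{"type":"array","items":{"type":"array","items":{"type":"number"}}},"newtons":{"type":"number"}},"required":["rows"]}

```bash
mkdir -p pics
cat > h.py <<'E'
from station import get_obs, imaging, arm
import numpy as np, cv2
def snap(n,f,crop=None,s=1):
    d=imaging.snapshot(n); im=d["image"][:,:,::-1].copy()
    if crop: x0,y0,x1,y1=crop; im=im[y0:y1,x0:x1]
    if s!=1: im=cv2.resize(im,None,fx=s,fy=s,interpolation=cv2.INTER_CUBIC)
    cv2.imwrite("pics/"+f,im); 
    np.save("pics/"+n+"_cal.npy",dict(fx=d["fx"],fy=d["fy"],cx=d["cx"],cy=d["cy"],E=d["extrinsics"]),allow_pickle=True)
    return d
def cal(n): return np.load("pics/"+n+"_cal.npy",allow_pickle=True).item()
def ray(c,u,v,z):
    E=np.array(c["E"]); R=E[:3,:3]; t=E[:3,3]; o=-R.T@t
    d=R.T@np.array([(u-c["cx"])/c["fx"],(v-c["cy"])/c["fy"],1]); return o+d*(z-o[2])/d[2]
def proj(c,p):
    E=np.array(c["E"]); q=E[:3,:3]@np.array(p)+E[:3,3]; return c["fx"]*q[0]/q[2]+c["cx"],c["fy"]*q[1]/q[2]+c["cy"]
E
python3 - <<'E'
from h import *
for n in("top","side","wrist"): snap(n,n+"1.png")
for n in("top","side"): 
    c=cal(n);E=np.array(c["E"]);print(n,c["fx"],(-E[:3,:3].T@E[:3,3]).round(3),E[2,:3].round(2))
o=get_obs();print({k:np.round(v,3) for k,v in o.items()},arm.nose_length)
E
```

```text
top 382.3755936369664 [ 0.243 -0.101  0.982] [ 0.23 -0.02 -0.97]
side 418.67569365904575 [0.1   0.658 0.618] [ 0.36 -0.77 -0.52]
{'t': np.float64(0.15), 'qpos': array([ 82.821,  29.116, -13.61 ,  85.993,   7.202,  65.825,  -8.872]), 'qd': array([ 0.022, -0.114,  0.035, -0.226, -0.025, -0.028, -0.006]), 'tau': array([-3.0000e-03, -6.2102e+01, -2.1900e+00, -2.4984e+01,  1.3000e-02,
        9.0000e-03,  0.0000e+00]), 'tool_pos': array([ 0.143, -0.608,  0.205]), 'eef_rot': array([-1.79925e+02,  1.00000e-03,  1.32210e+01]), 'contact_force': array([0.1  , 0.95 , 0.433]), 'ft_torque': array([-0.062, -0.016, -0.061]), 'opening': np.float64(0.086)} 0.014
```

View pics/top1.png

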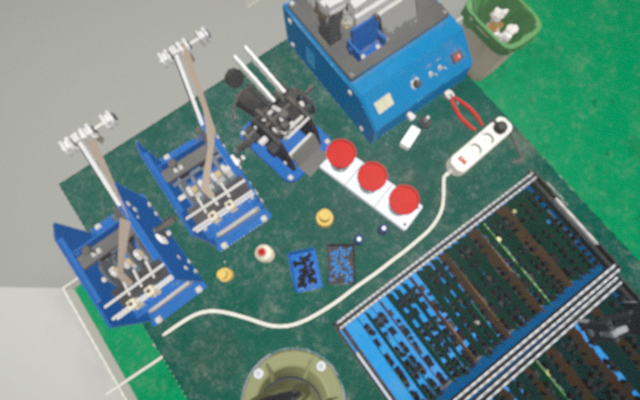

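View pics/side1.png

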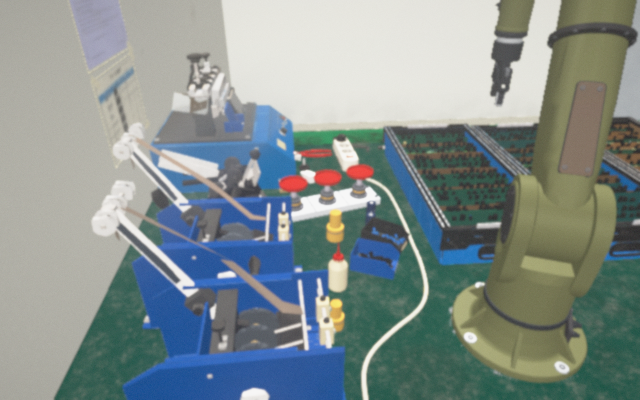

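View pics/wrist1.png

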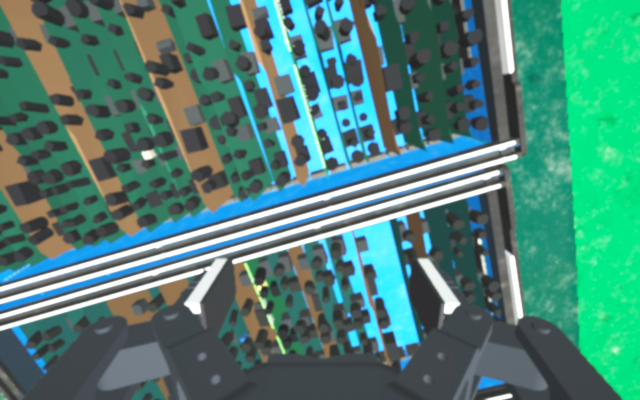

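The top view shows two brass pieces, a larger one at about (324,217) and a smaller one at (225,275). A pale bottle stands at (265,253), and the red cups are at (341,154), (372,177) and (404,199). The side view shows the brass pieces at (335,226) and (336,315).

```bash
cat > seg.py <<'E'
from h import *
def comps(f,lo,hi,mn=30):
    im=cv2.imread("pics/"+f);h=cv2.cvtColor(im,cv2.COLOR_BGR2HSV)
    m=cv2.inRange(h,lo,hi)
    if lo[0]==0: m|=cv2.inRange(h,(172,lo[1],lo[2]),(180,255,255))
    n,l,s,c=cv2.connectedComponentsWithStats(m)
    return [(s[i].tolist(),c[i].round(1).tolist()) for i in range(1,n) if s[i][4]>mn]
RED=((0,150,90),(6,255,255)); BR=((14,110,110),(28,255,255))
E
python3 - <<'E'
from seg import *
for n in("top","side"):
    c=cal(n)
    print(n,"RED")
    for s,p in comps(n+"1.png",*RED): print(s,p,ray(c,*p,0.097).round(3))
    print("BR")
    for s,p in comps(n+"1.png",*BR): print(s,p,ray(c,*p,0.06).round(3))
    im=cv2.imread("pics/%s1.png"%n); x,y=(200,190) if n=="top" else (290,160)
    cv2.imwrite("pics/%s1z.png"%n,cv2.resize(im[y-70:y+120,x:x+200] if n=="top" else im[y:y+180,x-40:x+160],None,fx=3,fy=3,interpolation=cv2.INTER_CUBIC))
E
```

```text
top RED
[455, 97, 27, 28, 94] [469.5, 109.4] [ 0.647 -0.514  0.097]
[451, 100, 24, 30, 93] [461.2, 116.2] [ 0.631 -0.49   0.097]
[327, 140, 29, 28, 595] [340.7, 152.8] [ 0.568 -0.178  0.097]
[359, 162, 28, 28, 593] [371.9, 175.7] [ 0.502 -0.246  0.097]
[390, 185, 29, 28, 624] [404.0, 199.1] [ 0.436 -0.314  0.097]
BR
[489, 23, 14, 7, 63] [495.0, 25.4] [ 0.905 -0.651  0.06 ]
[316, 209, 17, 18, 237] [324.1, 217.4] [ 0.42  -0.121  0.06 ]
[217, 268, 16, 14, 173] [224.7, 274.2] [0.31  0.129 0.06 ]
side RED
[302, 151, 20, 5, 38] [308.6, 153.9] [ 0.608 -0.351  0.097]
[347, 165, 26, 14, 274] [359.7, 171.5] [ 0.432 -0.307  0.097]
[315, 170, 26, 15, 300] [327.2, 177.2] [ 0.499 -0.24   0.097]
[280, 176, 27, 15, 306] [293.0, 183.5] [ 0.565 -0.172  0.097]
[333, 250, 10, 10, 60] [337.9, 255.8] [0.344 0.053 0.097]
BR
[609, 132, 14, 7, 37] [615.1, 135.4] [-0.247 -0.998  0.06 ]
[632, 154, 8, 8, 34] [635.7, 156.6] [-0.284 -0.827  0.06 ]
[326, 210, 18, 33, 427] [334.8, 227.0] [ 0.409 -0.085  0.06 ]
[330, 299, 15, 32, 333] [336.9, 313.8] [0.299 0.162 0.06 ]
```

View pics/top1z.png

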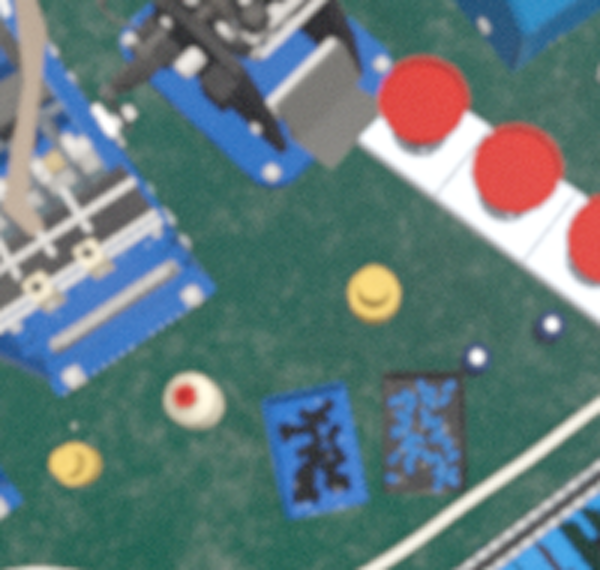

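View pics/side1z.png

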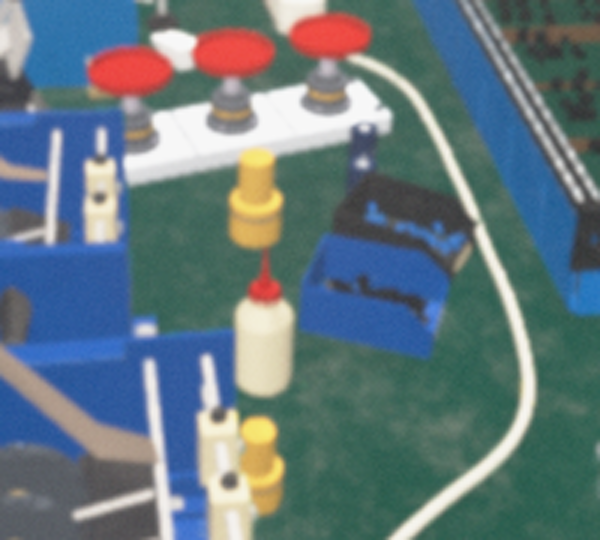

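```bash
cat > fit.py <<'E'
from seg import *
from scipy.optimize import least_squares
a=np.linspace(0,2*np.pi,72)
def wpts(x,y,zb=0,sc=1):
    P=[]
    for r,z in((.021,0),(.021,.036),(.014,.036),(.014,.076)):
        P+=[(x+r*sc*np.cos(t),y+r*sc*np.sin(t),zb+z*sc) for t in a]
    return P
def bbox(c,P):
    q=np.array([proj(c,p) for p in P]); return np.r_[q.min(0),q.max(0)]
def cpts(x,y,z): return [(x+.037*np.cos(t),y+.037*np.sin(t),z) for t in a]
def mb(s): return np.array([s[0]-.5,s[1]-.5,s[0]+s[2]-.5,s[1]+s[3]-.5])
E
python3 - <<'E'
from fit import *
ct,cs=cal("top"),cal("side")
T=mb([316,209,17,18]);S=mb([326,210,18,33])
for sc in (.85,1):
  f=lambda p:np.r_[bbox(ct,wpts(*p,sc=sc))-T,bbox(cs,wpts(*p,sc=sc))-S]
  r=least_squares(f,[.41,-.1]);print("W",sc,r.x.round(4),f(r.x).round(1))
for g in([.0],):
  T=mb([217,268,16,14]);S=mb([330,299,15,32])
  for sc in (.85,1):
    f=lambda p:np.r_[bbox(ct,wpts(*p,sc=sc))-T,bbox(cs,wpts(*p,sc=sc))-S]
    r=least_squares(f,[.3,.14]);print("w2",sc,r.x.round(4),f(r.x).round(1))
for T,S in(([327,140,29,28],[280,176,27,15]),([359,162,28,28],[315,170,26,15]),([390,185,29,28],[347,165,26,14])):
  f=lambda p:np.r_[bbox(ct,cpts(*p))-mb(T),bbox(cs,cpts(*p))-mb(S)]
  r=least_squares(f,[.5,-.2,.095]);print("cup",r.x.round(4),f(r.x).round(1))
E
```

```text
W 0.85 [ 0.427  -0.1231] [ 2.2  0.8 -0.7 -0.8  1.3  3.4 -2.1 -0.9]
W 1 [ 0.4258 -0.1213] [ 0.2 -0.5 -0.1  0.9  0.1 -0.5 -0.6  0.4]
w2 0.85 [0.31   0.1374] [-0.8  0.1  2.1  1.2 -2.8 -2.2  1.4  2.4]
w2 1 [0.3092 0.1387] [-3.5 -0.9  2.8  2.9 -4.3 -7.   3.3  4.3]
cup [ 0.5682 -0.1791  0.0941] [-0.6 -0.4  0.5  0.1 -0.6  0.8  0.9 -0.5]
cup [ 0.5027 -0.2487  0.0929] [-1.1 -0.3  1.5  0.9 -1.3  1.1  0.4 -1. ]
cup [ 0.4372 -0.3156  0.0923] [-0.8 -0.6  1.2  1.4 -1.1  0.8 -0.  -0.8]
```

```bash
cat > go.py <<'E'
import sys
from fit import *
from scipy.spatial.transform import Rotation as R
def go(x,y,z,yaw):
    o=get_obs(); A=R.from_euler("xyz",o["eef_rot"],degrees=True); B=R.from_euler("xyz",[180,0,yaw],degrees=True)
    print("t",o["t"],"pos",o["tool_pos"].round(4),"rpy",np.round(o["eef_rot"],1),"F",np.round(o["contact_force"],1),"op",round(float(o["opening"]),4))
    print("shift",A.inv().apply(np.array([x,y,z])-o["tool_pos"]).round(4),"rot",(A.inv()*B).as_rotvec().round(4))
if __name__=="__main__": go(*map(float,sys.argv[1:5]))
E
python3 go.py .426 -.121 .25 46
```

```text
t 0.15 pos [ 0.1428 -0.6081  0.2049] rpy [-179.9    0.    13.2] F [0.1 1.  0.4] op 0.0855
shift [ 0.3871 -0.4095 -0.0445] rot [-1.300e-03 -4.000e-04 -5.721e-01]
```

Emit:
{"api": "jog_arm", "payload": {
  "rows": [
    [0.02,-0.02,-0.045,0,0,-0.1,0.085],
    [0.05,-0.05,-0.045,0,0,-0.2,0.085],
    [0.08,-0.08,-0.045,0,0,-0.3,0.085],
    [0.11,-0.115,-0.045,0,0,-0.4,0.085],
    [0.14,-0.15,-0.045,0,0,-0.5,0.085]
  ]
}}

```text
t: 0.65
tool_pos: [0.2454, -0.4283, 0.25]
eef_rot: [-179.9, -0.0, 42.1]
contact_force: [0.8, -1.0, 0.4]
opening: 0.0848
```

```bash
python3 go.py .426 -.121 .25 46
```

```text
t 0.65 pos [ 0.2454 -0.4283  0.25  ] rpy [-179.9   -0.    42.1] F [ 0.8 -1.   0.4] op 0.0848
shift [ 3.401e-01 -1.069e-01  3.000e-04] rot [-0.0013 -0.0007 -0.0681]
```

Emit:
{"api": "jog_arm", "payload": {
  "rows": [
    [0.04,-0.013,0,0,0,-0.068,0.085],
    [0.085,-0.027,0,0,0,-0.068,0.085],
    [0.13,-0.041,0,0,0,-0.068,0.085],
    [0.175,-0.055,0,0,0,-0.068,0.085],
    [0.22,-0.069,0,0,0,-0.068,0.085]
  ]
}}

```text
t: 1.15
tool_pos: [0.3627, -0.2279, 0.2503]
eef_rot: [-179.9, -0.0, 46.0]
contact_force: [0.6, -0.7, -0.4]
opening: 0.0851
```

```bash
python3 go.py .426 -.121 .2 46
```

```text
t 1.15 pos [ 0.3627 -0.2279  0.2503] rpy [-179.9   -0.    46. ] F [ 0.6 -0.7 -0.4] op 0.0851
shift [ 0.1208 -0.0287  0.0504] rot [-0.001  -0.0004 -0.0005]
```

Emit:
{"api": "jog_arm", "payload": {
  "rows": [
    [0.04,-0.01,0.01,0,0,0,0.085],
    [0.08,-0.019,0.02,0,0,0,0.085],
    [0.121,-0.029,0.05,0,0,0,0.085],
    [0.121,-0.029,0.05,0,0,0,0.085],
    [0.121,-0.029,0.05,0,0,0,0.085]
  ]
}}

```text
t: 1.65
tool_pos: [0.4257, -0.1196, 0.1997]
eef_rot: [-179.8, 0.0, 46.2]
contact_force: [0.1, -0.9, 0.2]
opening: 0.085
```

```bash
python3 go.py .426 -.121 .056 46; python3 -c "
from h import *
for n in('wrist','side','top'): snap(n,n+'2.png')"
```

```text
t 1.65 pos [ 0.4257 -0.1196  0.1997] rpy [-179.8    0.    46.2] F [ 0.1 -0.9  0.2] op 0.085
shift [-0.0007  0.0016  0.1437] rot [-0.0028  0.0003  0.0028]
```

View pics/wrist2.png

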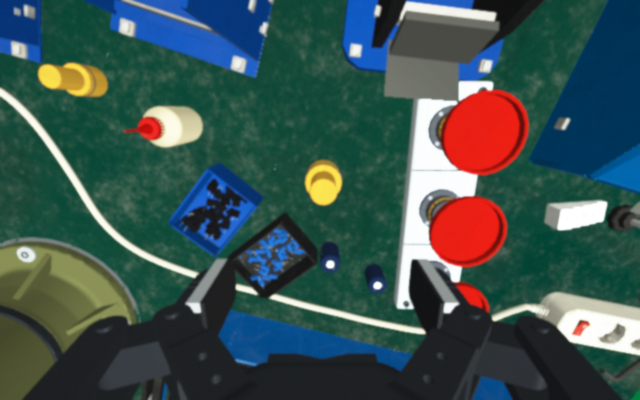

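View pics/side2.png

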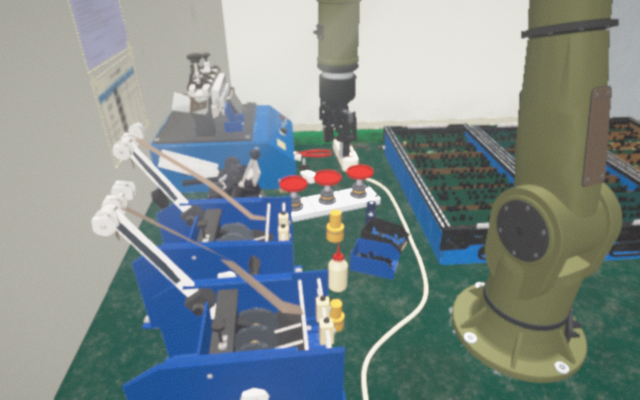

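The wrist view shows the weight at about (323,183), centred between the jaws. The cups are at right and the cup 1 press is behind. I'll check the fit against all views.

Run:
```python
from fit import *
c=cal("wrist")
for s,p in comps("wrist2.png",*BR): print(s,p)
for s,p in comps("wrist2.png",*RED,mn=300): print(s,p)
print(bbox(c,wpts(.4258,-.1213)).round(1))
for q in((.568,-.179,.097),(.503,-.248,.097)): print(bbox(c,cpts(*q)).round(1))
T=[mb(s) for s,p in comps("wrist2.png",*BR) if 280<p[0]<360 and s[4]>500][0]
f=lambda p:bbox(c,wpts(*p))-T
r=least_squares(f,[.42,-.12]);print(r.x.round(4),f(r.x).round(1))
```

```text
[38, 62, 70, 35, 1829] [73.7, 78.9]
[439, 118, 6, 17, 41] [440.9, 125.8]
[304, 160, 38, 46, 1323] [323.0, 182.1]
[429, 197, 23, 17, 78] [438.2, 202.1]
[441, 89, 88, 87, 5751] [485.2, 131.8]
[124, 117, 38, 23, 475] [147.7, 128.2]
[430, 196, 77, 72, 4291] [468.0, 230.8]
[455, 282, 35, 31, 504] [472.7, 295.5]
[303.8 158.1 340.9 204.2]
[441.9  90.  527.4 176.2]
[431.1 198.  507.9 268. ]
[ 0.4249 -0.1225] [ 0.5 -0.2 -0.5  0.1]
```

Emit:
{"api": "jog_arm", "payload": {
  "rows": [
    [-0.002,0.0015,0.035,0,0,0,0.085],
    [-0.002,0.0015,0.07,0,0,0,0.085],
    [-0.002,0.0015,0.1,0,0,0,0.085],
    [-0.002,0.0015,0.125,0,0,0,0.085],
    [-0.002,0.0015,0.144,0,0,0,0.085]
  ]
}}

```text
t: 2.3
tool_pos: [0.4247, -0.1262, 0.0558]
eef_rot: [-180.0, 0.0, 45.7]
contact_force: [0.3, -0.3, -0.2]
opening: 0.0852
```

Emit:
{"api": "jog_arm", "payload": {
  "rows": [
    [0,0,0,0,0,0,0.05],
    [0,0,0,0,0,0,0.015],
    [0,0,0,0,0,0,0.015],
    [0,0,0,0,0,0,0.015],
    [0,0,0,0,0,0,0.015]
  ],
  "newtons": 50
}}

```text
t: 2.8
tool_pos: [0.4252, -0.1265, 0.0566]
eef_rot: [179.9, 0.0, 45.7]
contact_force: [0.8, 0.4, 0.3]
opening: 0.0153
```

Emit:
{"api": "jog_arm", "payload": {
  "rows": [
    [0,0,0,0,0,0,0.015],
    [0,0,0,0,0,0,0.015],
    [0,0,0,0,0,0,0.015]
  ]
}}

```text
t: 3.1
tool_pos: [0.4252, -0.1265, 0.0567]
eef_rot: [179.9, 0.0, 45.7]
contact_force: [-0.8, 0.9, 0.5]
opening: 0.0155
```

The opening is 15 mm, so the jaws aren't on the 28 mm grip. I'll look.

```bash
python3 -c "
from h import *
snap('wrist','wrist3.png');snap('side','side3.png',(250,130,450,290),4);snap('top','top3.png',(220,120,420,270),4)"
```

```text
(no output)
```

View pics/wrist3.png

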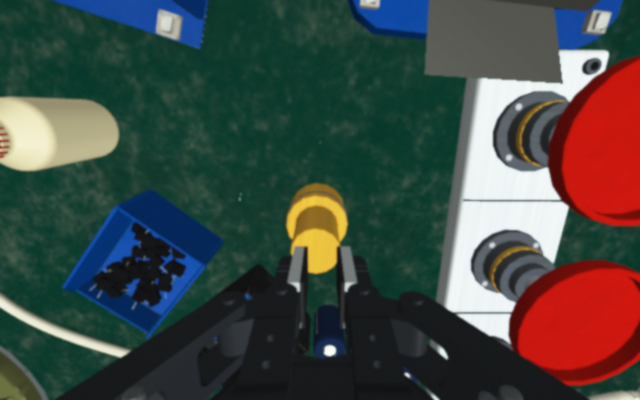

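View pics/side3.png

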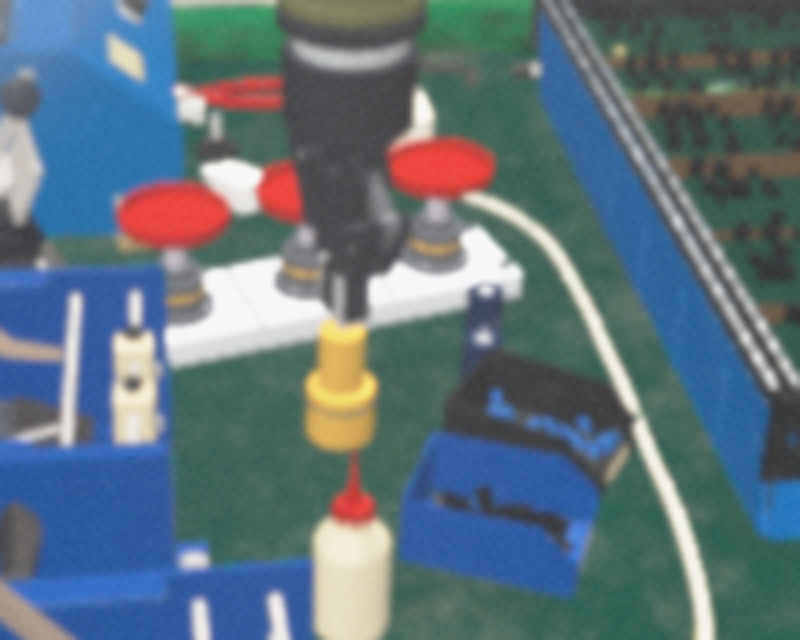

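View pics/top3.png

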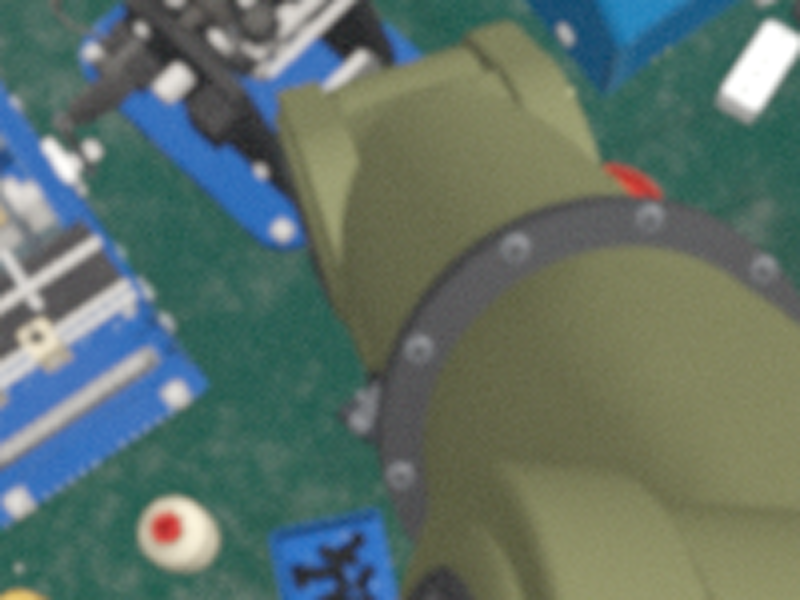

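The weight hasn't moved: the side view still puts it at columns 326–344. The closed fingers sit short of it or above it, so I'll compare the projected TCP with what the cameras see.

Run:
```python
from fit import *
c=cal("side");w=cal("wrist")
o=get_obs();p=np.array(o["tool_pos"]);print(p,o["eef_rot"],arm.nose_length)
tip=p-[0,0,arm.nose_length]
print("side tcp",proj(c,p),"tip",proj(c,tip),"weight",bbox(c,wpts(.4253,-.122)))
print("wrist tcp",proj(w,p),"tip",proj(w,tip),"weight pred",bbox(w,wpts(.4253,-.122)))
print(comps("wrist3.png",*BR,mn=300))
E=np.array(w["E"]);print((-E[:3,:3].T@E[:3,3]).round(3),E[2,:3].round(2))
T=[mb(s) for s,q in comps("wrist3.png",*BR,mn=300) if 280<q[0]<360][0]
f=lambda p:bbox(w,wpts(*p))-T
r=least_squares(f,[.42,-.12]);print(r.x.round(4),f(r.x).round(1))
```

```text
[ 0.42514639 -0.12646894  0.05658391] [1.79934252e+02 7.32263491e-03 4.56536120e+01] 0.014
side tcp (np.float64(335.5385297909164), np.float64(217.82780010378178)) tip (np.float64(335.4386001680971), np.float64(222.6056507911452)) weight [325.94644444 208.86369303 343.21344409 242.75178358]
wrist tcp (np.float64(319.86858156539773), np.float64(242.2895367499756)) tip (np.float64(319.96385900139137), np.float64(233.22568968669452)) weight pred [284.33408995 181.95781099 346.67684731 274.41044308]
[([286, 184, 62, 90, 3923], [317.3, 225.8])]
[ 0.48  -0.071  0.225] [-0.21 -0.22 -0.95]
[ 0.4257 -0.1226] [-0.2 -1.4  0.2  1.1]
```

Run:
```python
from fit import *
from scipy.spatial.transform import Rotation as R
o=get_obs();p=np.array(o["tool_pos"]);Q=R.from_euler("xyz",o["eef_rot"],degrees=True)
for n in("wrist","side"):
    d=imaging.snapshot(n);c=dict(fx=d["fx"],fy=d["fy"],cx=d["cx"],cy=d["cy"],E=d["extrinsics"])
    x0,y0,x1,y1=(240,160,400,280) if n=="wrist" else (290,170,390,245)
    s=5 if n=="wrist" else 8
    im=cv2.resize(d["image"][y0:y1,x0:x1,::-1].copy(),None,fx=s,fy=s,interpolation=cv2.INTER_CUBIC)
    for z,col in((.014,(255,255,255)),(0,(255,255,0)),(-.02,(255,0,255)),(-.04,(0,255,0))):
        q=[proj(c,p+Q.apply([a,b,z])) for a,b in((.011,.0077),(.011,-.0077),(-.011,-.0077),(-.011,.0077))]
        cv2.polylines(im,[np.int32([((u-x0)*s,(v-y0)*s) for u,v in q])],True,col,1)
    cv2.imwrite("pics/%s4.png"%n,im)
```

```text
(no output)
```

View pics/wrist4.png

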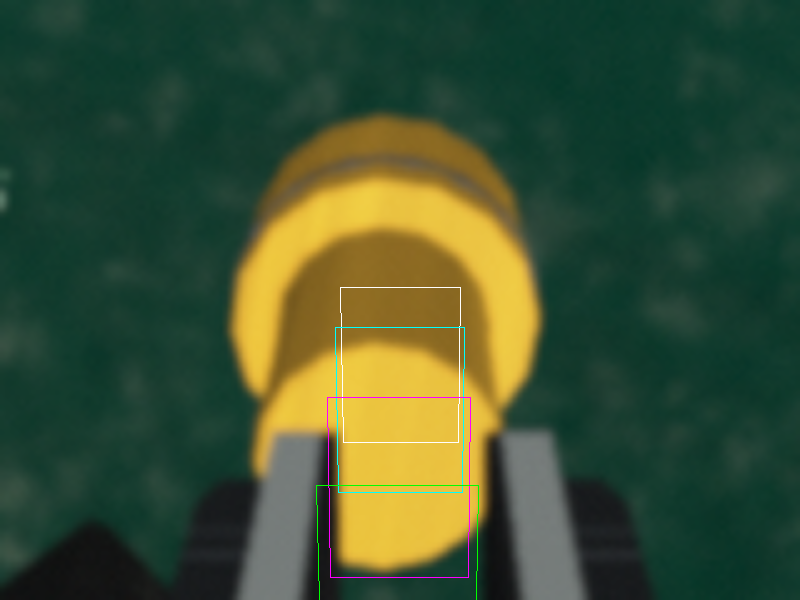

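View pics/side4.png

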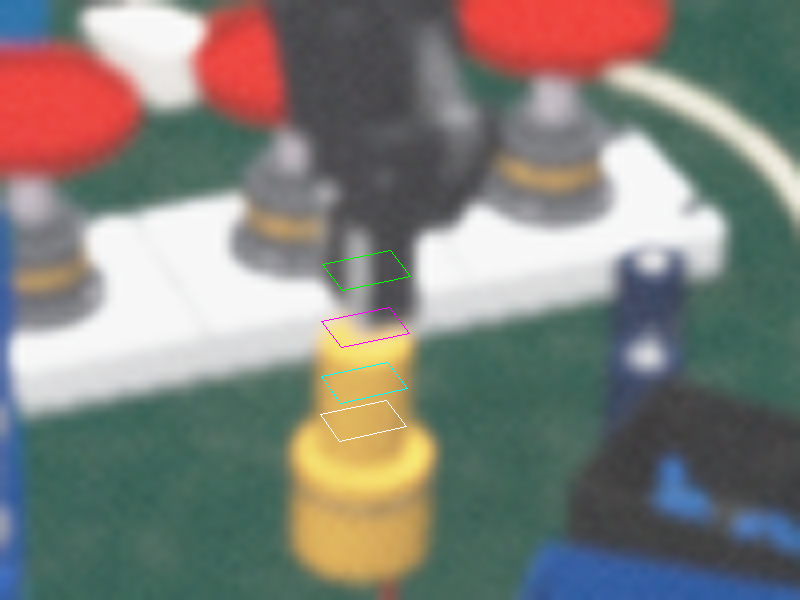

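The overlay doesn't match. The visible fingertips end about 35–40 mm higher than the TCP reading implies, just above the weight's top, so the jaws closed in air. Lowering 25 mm with open jaws is safe whichever reading is right, so I'll do that and look again.

Emit:
{"api": "jog_arm", "payload": {
  "rows": [
    [0,0,0,0,0,0,0.085],
    [0,0,0,0,0,0,0.085],
    [0,0,0,0,0,0,0.085],
    [0,0,0,0,0,0,0.085],
    [0,0,0,0,0,0,0.085]
  ]
}}

```text
t: 3.85
tool_pos: [0.4252, -0.1265, 0.0566]
eef_rot: [179.9, 0.0, 45.7]
contact_force: [-0.1, -0.1, -0.5]
opening: 0.0848
```

Emit:
{"api": "jog_arm", "payload": {
  "rows": [
    [0.003,0,0.006,0,0,0,0.085],
    [0.003,0,0.012,0,0,0,0.085],
    [0.003,0,0.018,0,0,0,0.085],
    [0.003,0,0.022,0,0,0,0.085]
  ]
}}

```text
t: 4.25
tool_pos: [0.4269, -0.1242, 0.0337]
eef_rot: [180.0, 0.0, 45.7]
contact_force: [0.2, -0.2, 0.1]
opening: 0.0847
```

Run:
```python
from h import *
snap('wrist','wrist5.png');snap('side','side5.png',(290,150,390,250),6)
o=get_obs();print(o["tool_pos"],o["contact_force"],o["opening"],cal("wrist")["fx"])
```

```text
[ 0.42674619 -0.12416066  0.03380598] [-0.43983193  0.19969631 -0.28362997] 0.08471394392332823 300.3637205801213
```

View pics/wrist5.png

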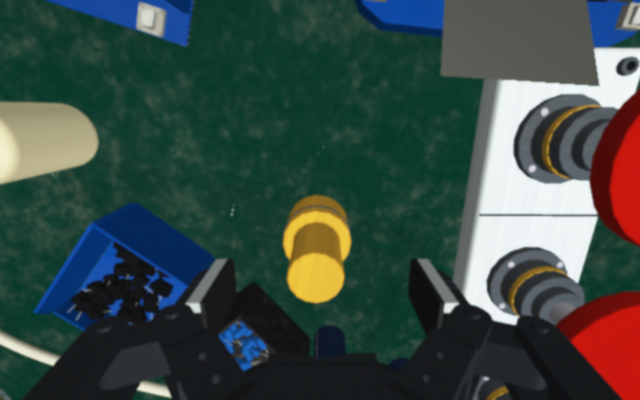

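View pics/side5.png

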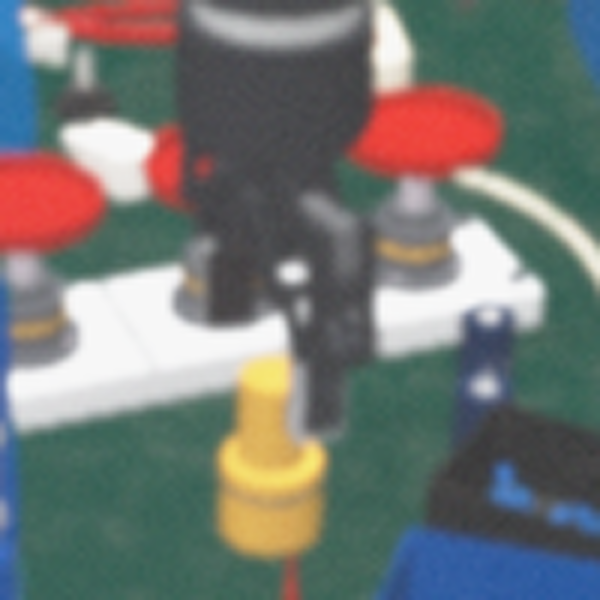

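Run:
```python
from fit import *
from scipy.spatial.transform import Rotation as R
o=get_obs();p=np.array(o["tool_pos"]);Q=R.from_euler("xyz",o["eef_rot"],degrees=True)
for n in("wrist","side"):
  c=cal(n)
  for z in(.014,.0,-.014,-.028):
    print(n,z,[np.round(proj(c,p+Q.apply([x,y,z])),1) for x in (-.011,.011) for y in(-.043,-.053)], (p+Q.apply([0,0,z]))[2].round(3))
# triangulate: fingertip x=+.011 edge inner at wrist (232,260)
```

```text
wrist 0.014 [array([255.4, 248.7]), array([240.4, 248.6]), array([253.1, 217.6]), array([237.6, 217.6])] 0.02
wrist 0.0 [array([250.7, 258.7]), array([234.6, 258.7]), array([248.1, 225.7]), array([231.4, 225.7])] 0.034
wrist -0.014 [array([245.2, 270.2]), array([227.9, 270.2]), array([242.2, 235.1]), array([224.2, 235.1])] 0.048
wrist -0.028 [array([238.9, 283.7]), array([220.1, 283.7]), array([235.3, 246.1]), array([215.7, 246.1])] 0.062
side 0.014 [array([345.4, 239.3]), array([347.1, 241.7]), array([336.9, 241.3]), array([338.5, 243.6])] 0.02
side 0.0 [array([345.6, 234.6]), array([347.3, 236.9]), array([337. , 236.5]), array([338.7, 238.9])] 0.034
side -0.014 [array([345.7, 229.7]), array([347.5, 232. ]), array([337.1, 231.7]), array([338.8, 234. ])] 0.048
side -0.028 [array([345.9, 224.8]), array([347.6, 227.1]), array([337.2, 226.7]), array([338.9, 229.1])] 0.062
```

Both cameras agree that the open fingertips are at about z = 0.072 m, roughly 38 mm higher than the TCP reading suggests. I'll take that as the effective tool offset and grasp about 20 mm lower, with force feedback as a check.

Emit:
{"api": "jog_arm", "payload": {
  "rows": [
    [0,0,0.006,0,0,0,0.085],
    [0,0,0.012,0,0,0,0.085],
    [0,0,0.019,0,0,0,0.085],
    [0,0,0.019,0,0,0,0.085]
  ]
}}

```text
t: 4.75
tool_pos: [0.4261, -0.124, 0.0139]
eef_rot: [-179.9, 0.1, 45.7]
contact_force: [-0.5, -0.1, -0.1]
opening: 0.0849
```

Emit:
{"api": "jog_arm", "payload": {
  "rows": [
    [0,0,0,0,0,0,0.05],
    [0,0,0,0,0,0,0.03],
    [0,0,0,0,0,0,0.015],
    [0,0,0,0,0,0,0.015],
    [0,0,0,0,0,0,0.015]
  ],
  "newtons": 40
}}

```text
t: 5.25
tool_pos: [0.426, -0.124, 0.014]
eef_rot: [-179.9, 0.1, 45.7]
contact_force: [-0.2, 0.9, 2.4]
opening: 0.0272
```

Emit:
{"api": "jog_arm", "payload": {
  "rows": [
    [0,0,0,0,0,0,0.015],
    [0,0,0,0,0,0,0.015]
  ]
}}

```text
t: 5.45
tool_pos: [0.426, -0.124, 0.0141]
eef_rot: [-179.9, 0.1, 45.7]
contact_force: [-0.7, 0.8, -0.7]
opening: 0.0269
```

Run:
```python
from h import *
snap('wrist','wrist6.png');snap('side','side6.png',(290,150,390,250),6)
```

```text
(no output)
```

View pics/side6.png

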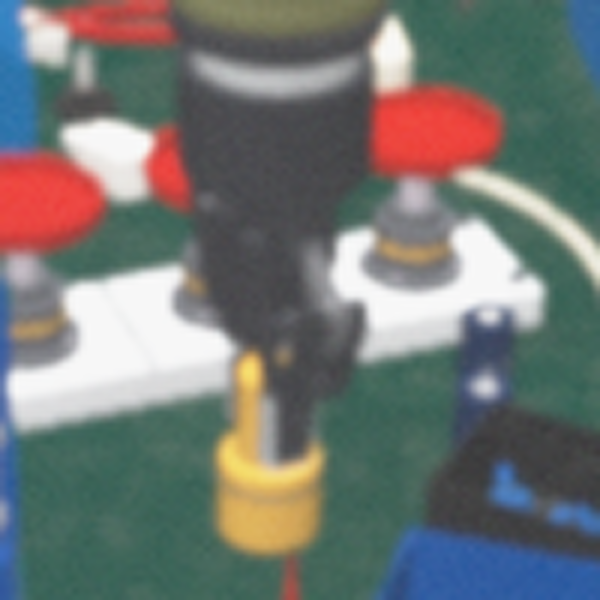

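View pics/wrist6.png

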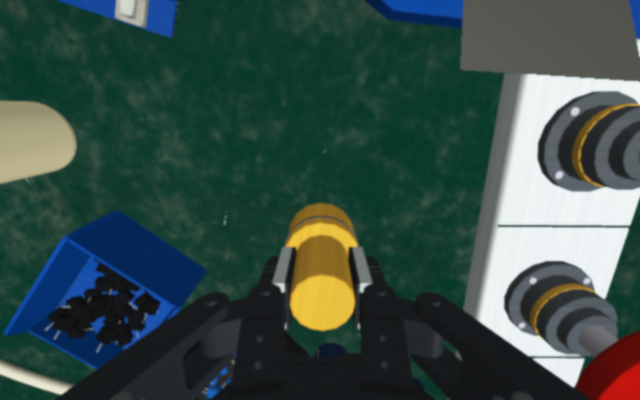

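The grip is good: opening 27 mm, with the fingertips just above the foot. Now I'll lift.

Emit:
{"api": "jog_arm", "payload": {
  "rows": [
    [0,0,-0.02,0,0,0,0.015],
    [0,0,-0.05,0,0,0,0.015],
    [0,0,-0.08,0,0,0,0.015],
    [0,0,-0.11,0,0,0,0.015],
    [0,0,-0.135,0,0,0,0.015]
  ],
  "newtons": 60
}}

```text
t: 6.05
tool_pos: [0.4259, -0.1239, 0.1502]
eef_rot: [-179.9, 0.1, 45.7]
contact_force: [-0.3, 0.3, -5.7]
opening: 0.027
```

```bash
python3 go.py .5032 -.2505 .155 46;  python3 - <<'E'
from h import *
snap('wrist','wrist7.png');snap('side','side7.png',(250,100,400,250),4)
E
```

```text
t 6.05 pos [ 0.4259 -0.1239  0.1502] rpy [-1.799e+02  1.000e-01  4.570e+01] F [-0.3  0.3 -5.7] op 0.027
shift [-0.0365  0.1437 -0.005 ] rot [-0.0019  0.0017 -0.0057]
```

View pics/side7.png

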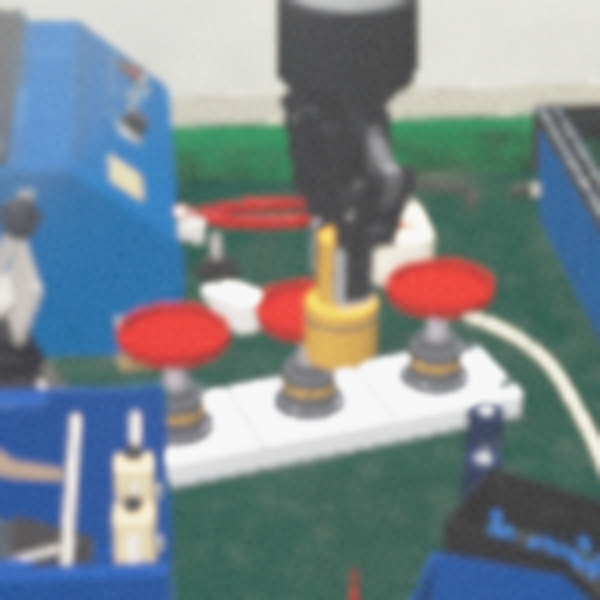

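View pics/wrist7.png

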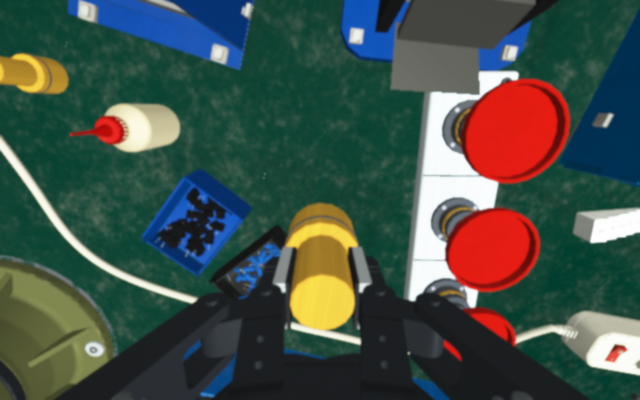

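The weight hangs upright and the force reads −5.7 N, which matches the load. Now over to the middle cup.

Emit:
{"api": "jog_arm", "payload": {
  "rows": [
    [-0.007,0.03,0,0,0,0,0.015],
    [-0.015,0.06,0,0,0,0,0.015],
    [-0.023,0.09,0,0,0,0,0.015],
    [-0.03,0.12,0,0,0,0,0.015],
    [-0.0365,0.144,0,0,0,0,0.015]
  ]
}}

```text
t: 6.65
tool_pos: [0.505, -0.2527, 0.1492]
eef_rot: [180.0, 0.1, 45.6]
contact_force: [0.5, 0.2, -5.5]
opening: 0.0264
```

Emit:
{"api": "jog_arm", "payload": {
  "rows": [
    [0,0,0,0,0,0,0.015],
    [0,0,0,0,0,0,0.015]
  ]
}}

```text
t: 6.85
tool_pos: [0.5036, -0.2528, 0.1466]
eef_rot: [-179.8, 0.1, 45.5]
contact_force: [0.2, -0.0, -5.2]
opening: 0.0268
```

```bash
python3 go.py .5032 -.2505 .104 46;  python3 - <<'E'
from h import *
snap('wrist','wrist8.png');snap('side','side8.png',(250,100,400,250),4)
E
```

```text
t 6.85 pos [ 0.5036 -0.2528  0.1466] rpy [-1.798e+02  1.000e-01  4.550e+01] F [ 0.2 -0.  -5.2] op 0.0268
shift [ 0.0014 -0.0017  0.0426] rot [-0.0034  0.0023 -0.0083]
```

View pics/side8.png

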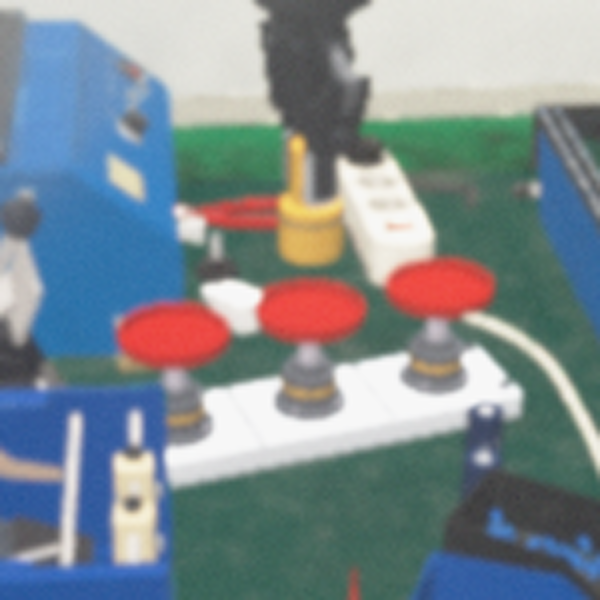

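View pics/wrist8.png

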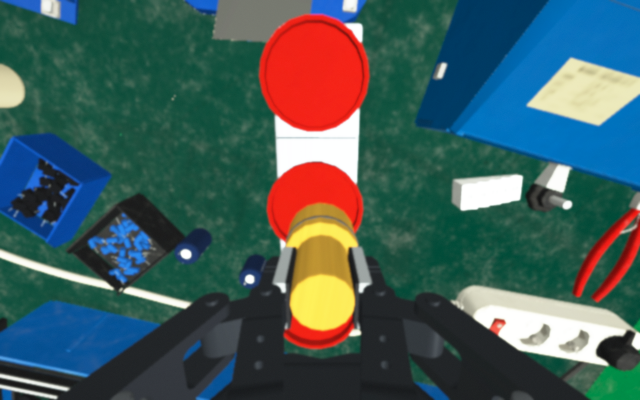

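Run:
```python
from fit import *
c=cal("side")
for z in(.12,.13,.14,.15,.16,.17): print(z,bbox(c,wpts(.5031,-.251,zb=z)).round(1))
print("obs x 319.5..336.5 bottom 166")
print(proj(c,(.503,-.2487,.089)))
w=cal("wrist")
for z in(.13,.15,.17):print(bbox(w,wpts(.5031,-.251,zb=z)).round(1))
print(comps("wrist8.png",*BR,mn=300),comps("wrist8.png",*RED,mn=1000),bbox(w,cpts(.5027,-.2487,.097)),bbox(w,cpts(.568,-.179,.097)))
```

```text
0.12 [319.4 138.5 335.6 171. ]
0.13 [319.4 134.9 335.6 167.6]
0.14 [319.4 131.2 335.7 164.1]
0.15 [319.4 127.5 335.8 160.6]
0.16 [319.4 123.7 335.8 157. ]
0.17 [319.4 119.9 335.9 153.4]
obs x 319.5..336.5 bottom 166
(np.float64(326.98598867996355), np.float64(178.1441467578915))
[278.5 200.1 355.1 327.8]
[272.7 210.2 359.3 365.3]
[264.1 222.9 364.8 418.1]
[([286, 204, 72, 127, 7008], [321.6, 267.7])] [([259, 14, 111, 117, 10046], [313.6, 72.4]), ([267, 162, 96, 79, 4202], [311.5, 194.5]), ([573, 209, 67, 88, 1157], [601.2, 250.0]), ([283, 315, 71, 34, 1237], [316.5, 335.1])] [267.69445153 164.01607665 364.37245163 255.37894134] [256.51821514  13.88182576 367.27266294 133.78136845]
```

The weight's base is at z ≈ 0.133 m and it is centred over cup 2 in both views. I'll lower it to about the floor and release.

Emit:
{"api": "jog_arm", "payload": {
  "rows": [
    [0.001,-0.002,0.012,0,0,0,0.015],
    [0.001,-0.002,0.025,0,0,0,0.015],
    [0.001,-0.002,0.035,0,0,0,0.015],
    [0.001,-0.002,0.042,0,0,0,0.015],
    [0.001,-0.002,0.045,0,0,0,0.015]
  ]
}}

```text
t: 7.45
tool_pos: [0.5026, -0.2491, 0.1018]
eef_rot: [-179.8, 0.1, 45.7]
contact_force: [-0.6, 0.8, -3.7]
opening: 0.027
```

Emit:
{"api": "jog_arm", "payload": {
  "rows": [
    [0,0,0,0,0,0,0.015],
    [0,0,0,0,0,0,0.015]
  ]
}}

```text
t: 7.65
tool_pos: [0.5028, -0.2492, 0.1019]
eef_rot: [-179.8, 0.1, 45.7]
contact_force: [-0.2, 0.6, -4.8]
opening: 0.0265
```

```bash
python3 go.py .5032 -.2505 .16 46;  python3 - <<'E'
from h import *
snap('side','side9.png',(250,100,400,250),4)
E
```

```text
t 7.65 pos [ 0.5028 -0.2492  0.1019] rpy [-1.798e+02  1.000e-01  4.570e+01] F [-0.2  0.6 -4.8] op 0.0265
shift [-0.0008  0.001  -0.0581] rot [-0.0033  0.002  -0.0061]
```

View pics/side9.png

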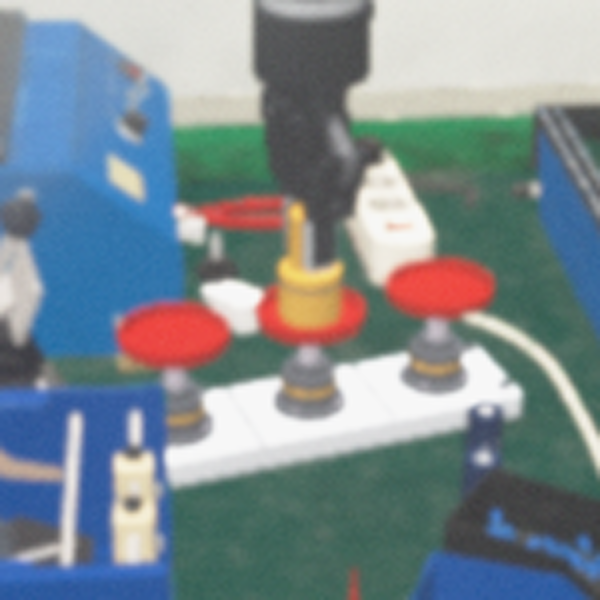

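Emit:
{"api": "jog_arm", "payload": {
  "rows": [
    [0,0,0.002,0,0,0,0.015],
    [0,0,0.004,0,0,0,0.015],
    [0,0,0.004,0,0,0,0.035],
    [0,0,0.004,0,0,0,0.05],
    [0,0,0.004,0,0,0,0.06]
  ]
}}

```text
t: 8.2
tool_pos: [0.5033, -0.2493, 0.0986]
eef_rot: [-179.9, 0.1, 45.7]
contact_force: [-0.3, -0.2, 0.4]
opening: 0.0597
```

Emit:
{"api": "jog_arm", "payload": {
  "rows": [
    [0,0,0,0,0,0,0.06],
    [0,0,-0.01,0,0,0,0.06],
    [0,0,-0.03,0,0,0,0.06],
    [0,0,-0.06,0,0,0,0.06],
    [0,0,-0.08,0,0,0,0.06]
  ]
}}

```text
t: 8.7
tool_pos: [0.5042, -0.2493, 0.1811]
eef_rot: [-180.0, 0.0, 45.7]
contact_force: [0.5, 0.8, -0.6]
opening: 0.06
```

Emit:
{"api": "jog_arm", "payload": {
  "rows": [
    [0,0,0,0,0,0,0.06],
    [0,0,0,0,0,0,0.06]
  ]
}}

```text
t: 8.9
tool_pos: [0.5045, -0.2494, 0.182]
eef_rot: [179.9, 0.0, 45.7]
contact_force: [0.4, 0.6, -0.0]
opening: 0.0599
```

```bash
python3 go.py .5032 -.2505 .16 46;  python3 - <<'E'
from fit import *
snap('wrist','wrist10.png');snap('side','side10f.png');im=cv2.imread('pics/side10f.png')
cv2.imwrite('pics/side10.png',cv2.resize(im[100:250,250:400],None,fx=4,fy=4))
c=cal("side")
print(comps("side10f.png",*BR,mn=100))
for z in(.078,.084,.063): print(z,bbox(c,wpts(.503,-.249,zb=z)).round(1))
E
```

```text
t 8.9 pos [ 0.5045 -0.2494  0.182 ] rpy [179.9   0.   45.7] F [ 0.4  0.6 -0. ] op 0.0599
shift [-0.0017 -0.0002  0.022 ] rot [ 0.0015  0.0002 -0.0058]
[([319, 159, 17, 31, 384], [326.9, 174.8]), ([330, 299, 15, 32, 333], [336.9, 313.8])]
0.078 [319.2 153.7 335.  185.5]
0.084 [319.2 151.6 335.1 183.5]
0.063 [319.2 158.9 334.9 190.4]
```

View pics/side10.png

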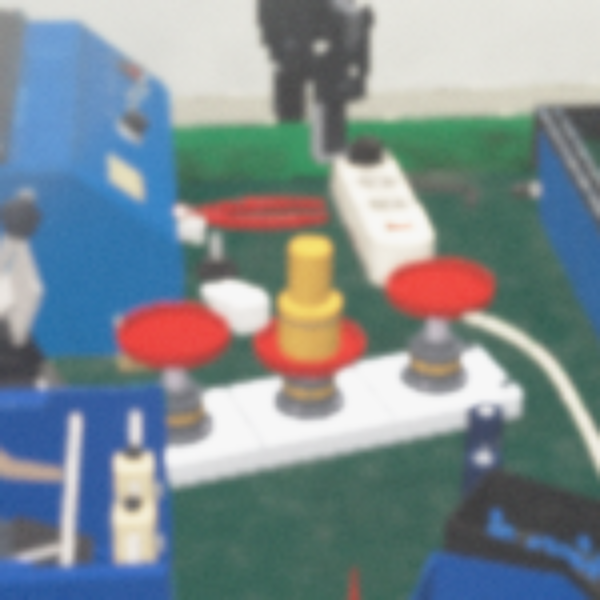

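View pics/wrist10.png

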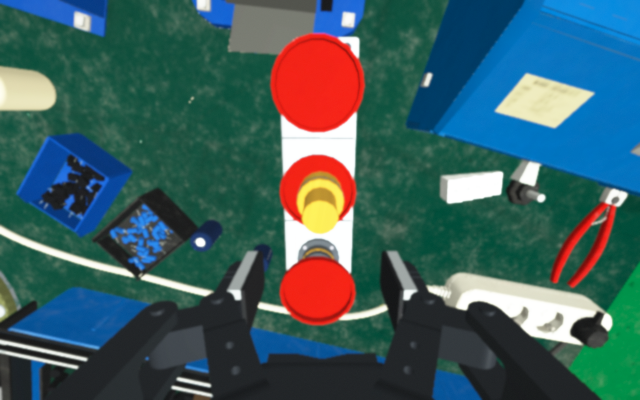

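The weight's image box rows, 159–190, match a base at z = 0.063 m, which is the full 26 mm of travel. A sound plunger would put the base at 0.078–0.084 m, so the middle one is the weak one. I'll do one last steadiness check and hand in.

Emit:
{"api": "jog_arm", "payload": {
  "rows": [
    [0,0,-0.02,0,0,0,0.06],
    [0,0,-0.03,0,0,0,0.06],
    [0,0,-0.03,0,0,0,0.06],
    [0,0,-0.03,0,0,0,0.06],
    [0,0,-0.03,0,0,0,0.06]
  ]
}}

```text
t: 9.5
tool_pos: [0.5032, -0.2491, 0.2096]
eef_rot: [-179.9, 0.1, 45.7]
contact_force: [0.5, 0.0, -1.1]
opening: 0.0603
```

Run:
```python
from fit import *
snap('side','side11f.png');c=cal("side")
T=[mb(s) for s,p in comps("side11f.png",*BR,mn=100) if p[1]<250][0]
f=lambda p:bbox(c,wpts(.503,-.249,zb=p[0]))-T
r=least_squares(f,[.07]);print("base z",r.x,f(r.x).round(1)); o=get_obs();print(o["t"],o["tool_pos"],o["contact_force"])
if r.x[0]<.07: print(arm.job_done())
```

```text
base z [0.06494558] [ 0.7 -0.3 -0.6  0.3]
9.55 [ 0.50322994 -0.24910125  0.2096617 ] [ 0.24877175 -0.62493589 -0.54103005]
the job is handed in; nothing more can be done
None
```

The middle plunger (`seat_2`) is the weak one. The larger brass weight is standing upright in its cup, released, with the gripper well clear. I handed the job in at 9.6 s of the 61 s allowed.

- **Result:** after release, the side camera put the weight's base at about 63–65 mm above the table. The weak plunger at its stop should give 63 mm, and a sound one 78–84 mm. The weight was still upright and steady 0.6 s later. I didn't try the other two cups, because the first one tried sank all the way.
- **Disagreement:** the first grasp closed on air without touching the weight. Both cameras showed the fingertips about 38 mm higher than the reported tool position and `arm.nose_length` imply. I corrected for that offset, and the second grasp held, with the jaws stopping at 27 mm and the force reading about 5.5 N.
- **Forces:** contact forces stayed below about 6 N in every reading.

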